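# Slide the blending cup into the crowded canister rack

## Task

Put the glass blending cup with the green lid away in the crowded wooden canister rack by sliding it along the counter: gently nudge the three canisters in the rack aside to make room, without jamming the cup hard against them, and push it in between or beside them until it is fully home against the back rail, with all three canisters still entirely inside the rack. Keep the cup and the canisters upright and standing on the counter the whole time, never lifting or knocking them, and leave everything else on the counter alone.

Things in the scene. Friction and masses are not known exactly. Their poses are not given: they have to be found in the camera images.
- rack: U-shaped wooden rack fixed to the counter, no floor: two side walls and a back rail, 12 mm thick, 45 mm high. Inside 324 mm wide (y), 110 mm deep (x). Origin on the counter at the centre of the inside; x points from the open front (x = -55 mm) to the back rail's face (+55 mm); side walls' inner faces at y = +-162 mm; z up. At the start no gap in it is wide enough for the cup.
- cup: Round glass blending cup with an opaque green lid, 92 mm in diameter (too wide to grasp), 90 mm high, straight sided, about 0.4 kg. Stands on the counter in front of the rack; origin at the centre of its underside, z up along its axis. Fully home, its origin is 9 mm past the rack's origin in the rack's x. It slides without tipping when pushed below about 70 mm height.
- steel_tin: Steel canister with a dark lid, straight round, 60 mm in diameter, 78 mm high, about 0.2 kg, standing in the rack. Origin at the centre of its underside. All canisters slide freely on the counter; push them low down (below about 30 mm) lest they tip.
- white_pot: White ceramic canister with a cork lid, straight round, 66 mm in diameter, 72 mm high, about 0.3 kg, standing in the rack. Origin at the centre of its underside.
- amber_jar: Amber glass canister with a black lid, straight round, 72 mm in diameter, 75 mm high, about 0.35 kg, standing in the rack. Origin at the centre of its underside.
- glass_jar: Bystander: the blender's tall open glass jar, 136 mm across the rim, 190 mm high, with a handle. Origin at the centre of its underside.
- bowl: Bystander: stainless steel bowl, 170 mm across, 65 mm high. Origin at the centre of its underside.
- gasket: Bystander: red silicone gasket ring, 80 mm across, 6 mm thick, lying flat. Origin at the centre of its underside.
- spoon: Bystander: wooden spoon, 280 mm long along its x, lying flat left of the rack. Origin under its middle.
- screwdriver: Bystander: screwdriver with a grey plastic handle, 190 mm long along its x, lying flat. Origin under its middle.
Not all that is in view belongs to the job. Leave any blue or yellow look-alike of the cup alone.

How it is judged:
By the outcome, as a careful person would: the job done as asked, in the order asked, and still so for the second after the job is handed in, with the robot touching nothing.
It also fails if it takes over 64 s, if anything falls off the work surface, if the arm or the gripper's body presses on something with over 40 N, if the wrist force passes 120 N, or if a joint passes its speed limit or range.

## Robot

A 6-joint arm with a two-finger parallel gripper is mounted at the origin on the work surface. World frame = base frame: x ahead of the robot, y to its left, z up, the work surface at z = 0. Lengths are in m, angles in rad, forces in N, time in s.
With the tool pointing down it reaches from about 0.325 to 1 m from the base axis. Payload 5.1 kg.
Tool frame: the origin (TCP) lies on the centre line of the jaws, within the pads' length; the fingertips stand 14 mm ahead of it and the grasp point (between the pads) lies 5 mm behind it (env.tips_ahead is the distance from the TCP to the fingertips, in m); x points along the fingers, y is the direction in which the jaws open and shut, and the axes are right-handed (so a half turn about x gives the same grasp; the last joint's range is limited). The gripper opens to 85 mm and grips with 20 to 120 N. Pads are 22 mm wide; open, the fingers measure 114 mm over their backs; the gripper's body (76 mm by 85 mm) begins 54 mm behind the grasp point. The pads swing forward as they close: fully open they stand 13 mm farther back than shut.
Start: joints at [-1.316, 0.124, 1.65, -0, 1.367, -0.083], TCP at [0.215, -0.613, 0.245] pointing down, gripper open.
Joint ranges: [-2.61, 2.61], [-1.02, 2.33], [0.03, 2.71], [-1.35, 4.49], [0.32, 2.68], [-2.91, 2.91]. Speed limits (rad/s): [2.57, 2.57, 3.14, 3.14, 3.14, 3.14].

## Interface

Orientations are given as a unit quaternion [x, y, z, w].
In Python, from workcell import env gives the robot as it stands. The module is installed in compiled form; this text tells all that it offers.
- The arm moves only by the tool jog_arm, never from a script. Its argument "moves" is a list of rows, each a list of 5 numbers: the shift along the tool's x, y, z in cm, then the turn about the tool's x in degrees, then the opening in per cent of the stroke, from 0 (shut) to 100 (fully open). A call has exactly 8 rows; each row shifts and turns the pose as measured when the row begins, along the tool's axes as they then stand; what a row does not reach is not made up. A row lasts 1/12 s, in which the tool goes at most 41.7 mm and 7.16 degrees, less where a joint would pass 70% of its speed; a pose out of reach is approached as far as the arm can. A call with a gripper value outside its range is refused whole. The fingers move at their own pace and stop on an object; "grip_force" is the grip in N (left out, the last holds). Time passes only in rows, so rows that do not move let the fingers close, or fill a call up. It gives the time, the measured TCP pose, the force and the opening at its end, in the units of the state.
- env.get_obs(): the state, without advancing time (a new reading comes with each control period).
- env.capture(name): name is "scene" or "side" or "wrist"; returns a dict with "img" (400x640x3 uint8, blue, green, red), "vfov" (degrees; the focal length in pixels is half the picture's height over the tangent of half this angle, whatever the lens; pixels are square), "cx", "cy" (the principal point, pixels), "R" (3x3) and "t" (3): a world point X has camera coordinates R X + t. Camera axes: x right, y down, z forward; pixel columns grow to the right and rows downward; lengths in m; the calibration is good to about 2 mm. A picture is of the moment at which its call begins. There is no depth.
- env.sign_off(): hands the job in, once; it reports no verdict.
Trained networks look in the newest picture that a camera, given by its name, has taken for a name from the list of things; names that differ only in an ending like _2 or _b are one class to them, and where a whole thing is asked for, a point or a joint stands for the part that bears it (a point fixed in the world has none). Each returns a list of dicts, best first, with "conf" (0 to 1); they miss things now and then, are a little off and sometimes report something else, mostly with a low value. They report only what shows in the picture. A call takes as long as a camera call. They do not tell look-alikes from the thing itself.
- env.boxes_of(camera, query): "position" ([x, y, z] in m, in world coordinates, good to about 4 mm: the middle of the surface that is visible of it).
- env.outline_of(camera, query): "pixels" (400x640 bool, what is visible of it).
The state is a dict: "clock": time; "qpos": joint angles; "qd": joint speeds; "joint_torque": joint torques, N m; "tool_pos": TCP position; "tcp_rot": TCP orientation; "force": force on the tool from outside, world axes, zero at the start; "moment": the same for the moment, N m; "gripper_width": finger opening in m.
Only numpy, scipy, OpenCV 4.12 (cv2) and the standard library are available. Lean on these libraries where they do the work, as an engineer would, in place of code of your own. Each camera call takes 0.05 s, during which the arm holds its last target. There are 200 camera calls.

## Working session

There is one attempt and no reset: what is moved stays moved. The work goes in short steps, Python scripts to look and compute and a tool call to move; the robot and the scene stay as the last step left them, time stands still between calls to the robot, and variables do not carry over. Pictures are saved under pics/ and viewed, about 8 in all and at most 12, crops included, and the job is handed in when it is done.

Besides the shell and the picture viewer there is one more tool, called after "Request:" as name([rows], argument=value, ...), one row to a line, values as JSON. jog_arm: Moves the arm, as the interface text tells. Its arguments: {"type":"object","properties":{"moves":{"type":"array","items":{"type":"array","items":{"type":"number"}}},"grip_force":{"type":"number"}},"required":["moves"]}

```bash
mkdir -p pics; cat > h.py <<'E'
from workcell import env
import numpy as np, cv2
from scipy.spatial.transform import Rotation as Ro
def K(c):
    f=200/np.tan(np.radians(c['vfov'])/2); return f
def proj(c,X):
    p=np.array(X)@c['R'].T+c['t']; f=K(c)
    return np.stack([c['cx']+f*p[...,0]/p[...,2], c['cy']+f*p[...,1]/p[...,2]],-1)
def ray(c,u,v,z):
    d=c['R'].T@np.array([(u-c['cx'])/K(c),(v-c['cy'])/K(c),1]); o=-c['R'].T@c['t']
    return o+d*(z-o[2])/d[2]
E
python3 - <<'E'
from h import *
for n in ['scene','side','wrist']:
    c=env.capture(n); cv2.imwrite(f'pics/{n}0.png',c['img']); print(n,-c['R'].T@c['t'],c['vfov'])
    for q in ['rack','cup','steel_tin','white_pot','amber_jar','glass_jar','bowl','gasket','spoon','screwdriver']:
        print(q,[(np.round(b['position'],3).tolist(),round(b['conf'],2),proj(c,b['position']).round().tolist()) for b in env.boxes_of(n,q)[:4]])
print(env.get_obs())
E
```

```text
scene [ 1.04030599 -0.06340129  0.88945554] 57.40070143588495
rack [([0.704, 0.029, 0.04], 0.69, [339.0, 265.0])]
cup [([0.478, -0.124, 0.09], 0.98, [273.0, 183.0]), ([0.331, -0.242, 0.09], 0.94, [231.0, 143.0]), ([0.656, -0.236, 0.092], 0.89, [227.0, 247.0]), ([0.445, 0.174, 0.088], 0.89, [382.0, 167.0])]
steel_tin [([0.643, -0.077, 0.073], 0.82, [294.0, 240.0])]
white_pot [([0.663, 0.035, 0.071], 0.88, [340.0, 245.0]), ([0.422, -0.482, 0.134], 0.48, [133.0, 164.0])]
amber_jar [([0.66, 0.133, 0.076], 0.97, [380.0, 240.0]), ([0.48, -0.127, 0.091], 0.28, [272.0, 183.0])]
glass_jar [([0.423, -0.482, 0.134], 0.98, [132.0, 164.0]), ([0.662, 0.137, 0.075], 0.67, [381.0, 241.0])]
bowl [([0.684, 0.41, 0.03], 0.95, [485.0, 249.0])]
gasket [([0.478, -0.308, 0.004], 0.81, [211.0, 204.0])]
spoon [([0.404, 0.426, 0.009], 0.64, [457.0, 167.0])]
screwdriver [([0.393, 0.324, 0.022], 0.83, [424.0, 163.0])]
side [0.24033493 0.73061913 0.96577652] 54.60541346161244
rack [([0.693, 0.101, 0.037], 0.89, [241.0, 218.0]), ([0.639, 0.153, 0.076], 0.41, [248.0, 228.0])]
cup [([0.416, 0.2, 0.089], 0.97, [317.
[... 1009 characters left out ...]

bowl []
gasket []
spoon []
screwdriver []
{'clock': 1.65, 'qpos': array([-1.31560892e+00,  1.23791130e-01,  1.65029824e+00, -4.03670796e-05,
        1.36746414e+00, -8.26115081e-02]), 'qd': array([ 0.00072765,  0.00143076,  0.0004579 ,  0.00157822, -0.00027519,
       -0.00063159]), 'joint_torque': array([-2.71428180e-04, -4.23587251e+01, -3.65741050e+01, -1.17294298e-04,
        7.16386803e-04,  6.69280013e-06]), 'tool_pos': array([ 0.21537235, -0.61327919,  0.245329  ]), 'tcp_rot': array([-0.69703169, -0.11885078,  0.69705716, -0.11888076]), 'force': array([0.52731373, 0.52817166, 1.03615182]), 'moment': array([ 0.02567646, -0.00419032,  0.01112048]), 'gripper_width': 0.08539688227277993}
```

View pics/scene0.png

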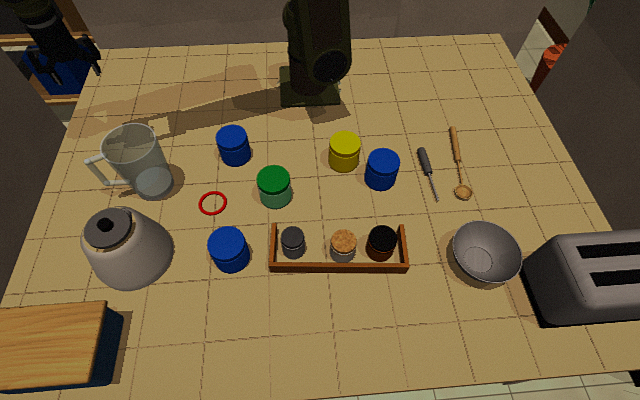

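View pics/side0.png

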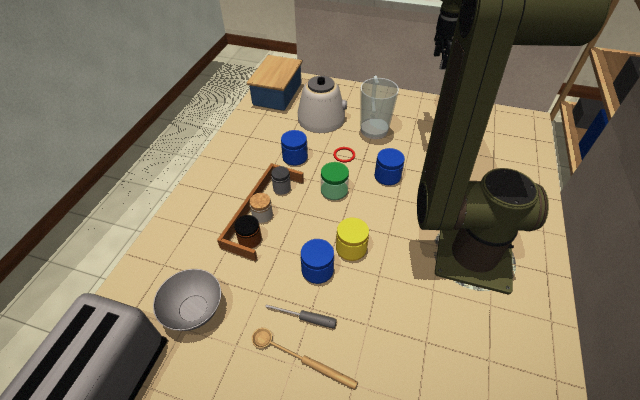

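Look-alikes in the scene picture: green (273,186), blue (233,145), blue (228,250), blue (382,168) and yellow (344,152). The green lid at (273,186) is the cup. Next I fit the poses by silhouette and check them in one close crop.

```bash
cat >> h.py <<'E'
from scipy.optimize import minimize
D={'cup':(.046,.09),'steel_tin':(.03,.078),'white_pot':(.033,.072),'amber_jar':(.036,.075)}
th=np.linspace(0,2*np.pi,40)
def sil(c,x,y,r,h,S=4):
    P=np.concatenate([np.stack([x+r*np.cos(th),y+r*np.sin(th),0*th+z],-1) for z in (0,h)])
    hull=cv2.convexHull((proj(c,P)*16).round().astype(np.int32))
    m=np.zeros((400,640),np.uint8); cv2.fillConvexPoly(m,hull,1,shift=4); return m>0
def walls(p):
    x,y,a=p; R=np.array([[np.cos(a),-np.sin(a)],[np.sin(a),np.cos(a)]])
    out=[]
    for x0,x1,y0,y1 in [(-.055,.067,.162,.174),(-.055,.067,-.174,-.162),(.055,.067,-.174,.174)]:
        q=np.array([[x0,y0],[x1,y0],[x1,y1],[x0,y1]])@R.T+[x,y]
        out.append(np.concatenate([np.c_[q,[0]*4],np.c_[q,[.045]*4]]))
    return out
def rsil(c,p):
    m=np.zeros((400,640),np.uint8)
    for w in walls(p):
        cv2.fillConvexPoly(m,cv2.convexHull((proj(c,w)*16).round().astype(np.int32)),1,shift=4)
    return m>0
def fit(caps,masks,ignore,fn,p0,step):
    def cost(p):
        s=0
        for c,m,g in zip(caps,masks,ignore):
            k=fn(c,p); s+=((k^m)&~g).sum()/max(1,m.sum())
        return s
    p0=np.array(p0,float); sim=np.vstack([p0]+[p0+np.eye(len(p0))[i]*step[i] for i in range(len(p0))])
    r=minimize(cost,p0,method='Nelder-Mead',options=dict(initial_simplex=sim,xatol=1e-4,fatol=1e-4)); return r.x,r.fun
def best(n,q,xy,cap):
    o=env.outline_of(n,q); u=proj(cap,[*xy,.05])
    ok=[]
    for b in o:
        ys,xs=np.nonzero(b['pixels']); 
        if len(xs): ok.append((np.hypot(xs.mean()-u[0],ys.mean()-u[1]),b))
    ok.sort(key=lambda t:t[0]); return ok[0][1]['pixels'] if ok and ok[0][0]<25 else None
E
cat > meas.py <<'E'
import sys,json
from h import *
def run(guess,rack0,tag,crop=None,names=('scene','side')):
    caps={n:env.capture(n) for n in names}
    res={}
    rm={n:env.outline_of(n,'rack')[0]['pixels'] if env.outline_of(n,'rack') else np.zeros((400,640),bool) for n in names}
    om={(n,q):best(n,q,guess[q],caps[n]) for n in names for q in guess}
    if rack0 is not None and len(rack0)==3 and tag=='0':
      for sub in (names,*[(n,) for n in names]):
        ig=[np.any([om[n,q] for q in guess if om[n,q] is not None],axis=0) for n in sub]
        p,f=fit([caps[n] for n in sub],[rm[n] for n in sub],ig,rsil,rack0,(.01,.01,.05)); print('rack',sub,p.round(4),round(f,3))
        res.setdefault('rack',p)
    else: res['rack']=np.array(rack0)
    for q in guess:
        r,h=D[q]
        for sub in (names,*[(n,) for n in names]):
            s=[n for n in sub if om[n,q] is not None]
            if not s: continue
            oth=lambda n:np.any([rm[n]]+[om[n,k] for k in guess if k!=q and om[n,k] is not None],axis=0)
            p,f=fit([caps[n] for n in s],[om[n,q] for n in s],[oth(n) for n in s],lambda c,p:sil(c,p[0],p[1],r,h),guess[q],(.008,.008))
            print(q,s,p.round(4),round(f,3)); res.setdefault(q,p)
    x,y,a=res['rack']; R=np.array([[np.cos(a),np.sin(a)],[-np.sin(a),np.cos(a)]])
    for q in guess: print(q,'in rack mm',(R@(res[q]-[x,y])*1000).round(1))
    c=caps[names[0]]; im=c['img'].copy(); im=cv2.resize(im,None,fx=4,fy=4,interpolation=cv2.INTER_CUBIC)
    for q in guess:
        r,h=D[q]
        for z in (0,h):
            P=np.stack([res[q][0]+r*np.cos(th),res[q][1]+r*np.sin(th),0*th+z],-1); cv2.polylines(im,[(proj(c,P)*4+2).astype(int).astype(np.int32)],1,(255,0,255))
    for w in walls(res['rack']): cv2.polylines(im,[(proj(c,w[4:])*4+2).astype(np.int32)],1,(255,255,0))
    cv2.imwrite(f'pics/fit{tag}.png',im[620:1120,980:1700])
    json.dump({k:list(map(float,v)) for k,v in res.items()},open('res.json','w'))
if __name__=='__main__':
    run({'cup':[.475,-.124],'steel_tin':[.65,-.07],'white_pot':[.66,.04],'amber_jar':[.66,.135]},[.66,.03,0.0],'0')
E
python3 meas.py
```

```text
rack ('scene', 'side') [ 0.6412  0.0329 -0.0831] 0.597
rack ('scene',) [ 0.6419  0.0327 -0.0958] 0.136
rack ('side',) [ 0.6425  0.0316 -0.0997] 0.459
cup ['scene', 'side'] [ 0.4595 -0.1269] 0.151
cup ['scene'] [ 0.4608 -0.1256] 0.049
cup ['side'] [ 0.4594 -0.1292] 0.103
steel_tin ['scene'] [ 0.633  -0.0823] 0.103
steel_tin ['scene'] [ 0.633  -0.0823] 0.103
white_pot ['scene', 'side'] [0.6546 0.042 ] 0.169
white_pot ['scene'] [0.6561 0.042 ] 0.072
white_pot ['side'] [0.6546 0.0413] 0.083
amber_jar ['scene'] [0.6477 0.1449] 0.108
amber_jar ['scene'] [0.6477 0.1449] 0.108
cup in rack mm [-167.9 -174.3]
steel_tin in rack mm [   1.3 -115.4]
white_pot in rack mm [12.6 10.2]
amber_jar in rack mm [ -2.8 112.2]
```

View pics/fit0.png

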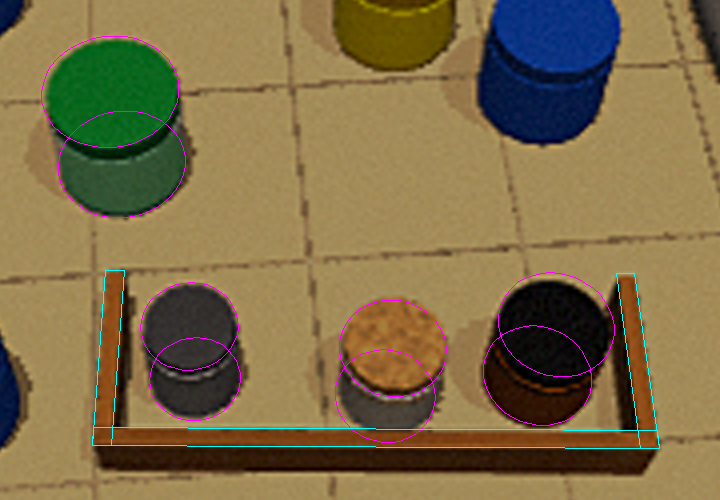

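The green cup is at scene pixel (273,186); in the crop its lid is at (110,92) and the fit overlay matches it. The canisters in the rack, at y ≈ −115, 10 and 112 mm, also match. I'll widen the tin/pot gap with shut fingers, then push the cup in with the open fingers straddling it.

```bash
cat > plan.py <<'E'
import sys
from h import *
RX,RY,RA=.6415,.0325,-.09
RM=np.array([[np.cos(RA),-np.sin(RA)],[np.sin(RA),np.cos(RA)]])
def st():
    o=env.get_obs(); R=Ro.from_quat(o['tcp_rot']).as_matrix(); return o,R
def plan(rx,ry,z,bdeg):
    """rack mm target, z mm, bdeg = tool-y angle in the rack frame (mod 180)"""
    o,R=st(); p=o['tool_pos']; y=R[:,1]; b=np.degrees(np.arctan2(y[1],y[0])-RA)
    w=RM@[rx/1e3,ry/1e3]+[RX,RY]; d=np.array([*w,z/1e3])-p
    db=(bdeg-b+90)%180-90
    q=RM.T@(p[:2]-[RX,RY])*1e3
    print('rack pos',q.round(1),'z',(p[2]*1e3).round(1),'b',b.round(1),'w',round(o['gripper_width']*1e3,1),'F',o['force'].round(1),'t',o['clock'],'tilt',R[2,0].round(3),'q6',o['qpos'][5].round(2))
    print(' shift now-axes cm',(R.T@d*100).round(2),'turn about x',(-db).round(1))
    R2=Ro.from_euler('z',np.radians(db)).as_matrix()@R
    print(' if turned first: cm',(R2.T@d*100).round(2))
if __name__=='__main__': plan(*map(float,sys.argv[1:5]))
E
python3 plan.py 7 -55 200 90; python3 -c "
from h import *; print(env.tips_ahead)"
```

```text
rack pos [-366.4 -681.4] z 245.3 b -65.5 w 85.7 F [0.2 0.  0.1] t 2.35 tilt -1.0 q6 -0.08
 shift now-axes cm [  4.53 -41.51 -59.96] turn about x 24.5
 if turned first: cm [  4.53 -62.64 -37.34]
0.014
```

Request:
jog_arm([
  [0,0,0,6.1,0],
  [0,0,0,6.1,0],
  [0,0,0,6.1,0],
  [0,0,0,6.1,0],
  [0,-3.3,-2,0,0],
  [0,-3.3,-2,0,0],
  [0,-3.3,-2,0,0],
  [0,-3.3,-2,0,0],
])

```text
clock: 3.02
tool_pos: [0.3075, -0.4926, 0.2444]
tcp_rot: [-0.705, 0.044, 0.706, 0.042]
force: [0.7, -1.6, -0.3]
gripper_width: -0.0
```

Request:
jog_arm([
  [0,-3.3,-2,0,0],
  [0,-3.3,-2,0,0],
  [0,-3.3,-2,0,0],
  [0,-3.3,-2,0,0],
  [0,-3.3,-2,0,0],
  [0,-3.3,-2,0,0],
  [0,-3.3,-2,0,0],
  [0,-3.3,-2,0,0],
])

```text
clock: 3.68
tool_pos: [0.5054, -0.2375, 0.2456]
tcp_rot: [0.707, -0.046, -0.705, -0.042]
force: [1.3, -0.8, 0.3]
gripper_width: -0.0002
```

```bash
python3 plan.py 7 -55 150 90
```

```text
rack pos [-111.3 -281.2] z 245.6 b -92.0 w -0.2 F [ 1.3 -0.8  0.3] t 3.6833 tilt -1.0 q6 1.16
 shift now-axes cm [  9.49 -23.07 -10.99] turn about x -2.0
 if turned first: cm [  9.49 -22.66 -11.8 ]
```

Request:
jog_arm([
  [0,-3.2,-1.6,-2,0],
  [0.5,-3.2,-1.7,0,0],
  [1,-3.2,-1.7,0,0],
  [1,-3.2,-1.7,0,0],
  [1,-3.2,-1.7,0,0],
  [1,-3.2,-1.7,0,0],
  [1,-3.2,-1.7,0,0],
  [0,0,0,0,0],
])

```text
clock: 4.35
tool_pos: [0.6537, -0.0084, 0.1913]
tcp_rot: [0.711, -0.031, -0.702, -0.027]
force: [-2.4, -0.5, 0.3]
gripper_width: -0.0
```

```bash
python3 plan.py 7 -55 27 90; python3 -c "
from h import *
c=env.capture('wrist'); cv2.imwrite('pics/w1.png',c['img'])
for n in ['scene','side']:
  c=env.capture(n)
for q in ['steel_tin','white_pot']:
  print(q,[(np.round(b['position'],3),b['conf']) for b in env.boxes_of('wrist',q)[:2]])"
```

```text
rack pos [ 15.8 -39.6] z 191.3 b -89.5 w -0.0 F [-2.4 -0.5  0.3] t 4.35 tilt -1.0 q6 1.56
 shift now-axes cm [16.42  1.43  1.1 ] turn about x 0.5
 if turned first: cm [16.42  1.44  1.08]
steel_tin [(array([ 0.641, -0.077,  0.077]), 0.62)]
white_pot [(array([0.661, 0.041, 0.071]), 0.71)]
```

View pics/w1.png

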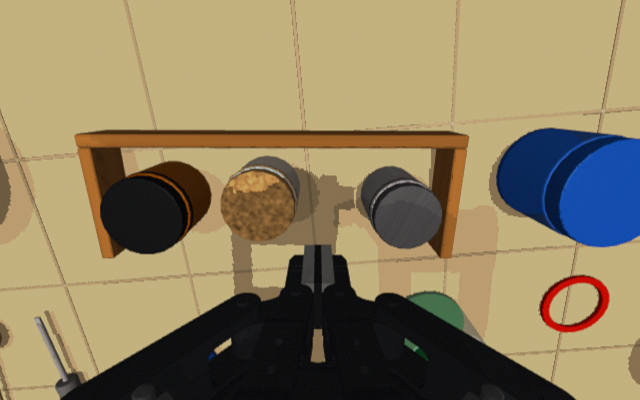

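The wrist view shows the pot at (259,205), the tin at (401,208) and the gap between them at about (320,200). The jaws are parallel to the rail. I'm centring and going down.

Request:
jog_arm([
  [0,1.4,1.1,0.5,0],
  [0,0,0,0,0],
  [2.5,0,0,0,0],
  [2.5,0,0,0,0],
  [2.5,0,0,0,0],
  [2,0,0,0,0],
  [0,0,0,0,0],
  [0,0,0,0,0],
])

```text
clock: 5.27
tool_pos: [0.6445, -0.0396, 0.1074]
tcp_rot: [0.718, -0.043, -0.694, -0.036]
force: [1.4, 0.1, 1.2]
gripper_width: 0.0001
```

```bash
python3 plan.py 7 -55 27 90
```

```text
rack pos [  9.5 -71.5] z 107.4 b -91.3 w 0.1 F [1.4 0.1 1.2] t 5.2667 tilt -0.999 q6 1.55
 shift now-axes cm [ 8.02 -1.71  0.57] turn about x -1.3
 if turned first: cm [ 8.02 -1.72  0.53]
```

Request:
jog_arm([
  [0,-1.7,0.5,-1.3,0],
  [0,0,0,0,0],
  [0,0,0,0,0],
  [0,0,0,0,0],
  [0,0,0,0,0],
  [0,0,0,0,0],
  [0,0,0,0,0],
  [0,0,0,0,0],
])

```text
clock: 5.93
tool_pos: [0.646, -0.0261, 0.1174]
tcp_rot: [0.723, -0.038, -0.689, -0.029]
force: [-0.5, 0.2, -0.4]
gripper_width: -0.0003
```

```bash
cat >> plan.py <<'E'
    o,R=st(); print(' tool x axis in rack', (RM.T@R[:2,0]).round(4),R[2,0].round(4))
E
python3 plan.py 7 -55 27 90
```

```text
File "plan.py", line 18
    o,R=st(); print(' tool x axis in rack', (RM.T@R[:2,0]).round(4),R[2,0].round(4))
IndentationError: unexpected indent
```

```bash
python3 - <<'E'
s=open('plan.py').read()
tail="    o,R=st(); print(' tool x axis in rack', (RM.T@R[:2,0]).round(4),R[2,0].round(4))\n"
s=s.replace(tail,''); i=s.index("if __name__"); open('plan.py','w').write(s[:i]+tail+s[i:])
E
python3 plan.py 7 -55 27 90
```

```text
rack pos [  9.8 -58. ] z 117.4 b -90.3 w -0.3 F [-0.5  0.2 -0.4] t 5.9333 tilt -0.999 q6 1.55
 shift now-axes cm [ 9.01 -0.39  0.72] turn about x -0.3
 if turned first: cm [ 9.01 -0.39  0.72]
 tool x axis in rack [ 0.0486 -0.0105] -0.9988
```

Request:
jog_arm([
  [0,0,0,0,0],
  [0,0,0,0,0],
  [0,0,0,0,0],
  [0,0,0,0,0],
  [0,0,0,0,0],
  [0,0,0,0,0],
  [0,0,0,0,0],
  [0,0,0,0,0],
])

```text
clock: 6.6
tool_pos: [0.6458, -0.0264, 0.1169]
tcp_rot: [0.723, -0.038, -0.689, -0.029]
force: [0.7, -0.1, 0.8]
gripper_width: -0.0004
```

```bash
python3 plan.py 7 -55 27 90
```

```text
rack pos [  9.6 -58.3] z 116.9 b -90.3 w -0.4 F [ 0.7 -0.1  0.8] t 6.6 tilt -0.999 q6 1.55
 shift now-axes cm [ 8.96 -0.42  0.68] turn about x -0.3
 if turned first: cm [ 8.96 -0.42  0.68]
 tool x axis in rack [ 0.0475 -0.0105] -0.9988
```

Request:
jog_arm([
  [0.7,-0.2,0.3,-0.3,0],
  [1.4,-0.2,0.3,0,0],
  [1.8,0,0,0,0],
  [1.6,0,0,0,0],
  [1,0,0,0,0],
  [0.5,0,0,0,0],
  [0.2,0,0,0,0],
  [0,0,0,0,0],
])

```text
clock: 7.27
tool_pos: [0.6432, -0.0217, 0.0407]
tcp_rot: [0.723, -0.035, -0.689, -0.027]
force: [-0.6, 0.8, 0.8]
gripper_width: -0.0002
```

```bash
python3 plan.py 7 -55 27 90
```

```text
rack pos [  6.6 -53.8] z 40.7 b -89.9 w -0.2 F [-0.6  0.8  0.8] t 7.2667 tilt -0.999 q6 1.55
 shift now-axes cm [1.37 0.1  0.02] turn about x 0.1
 if turned first: cm [1.37 0.1  0.02]
 tool x axis in rack [ 0.0489 -0.01  ] -0.9988
```

Request:
jog_arm([
  [0.4,0,0,0,0],
  [0.4,0,0,0,0],
  [0.3,0,0,0,0],
  [0,0.1,0,0,0],
  [0,0.4,0,0,0],
  [0,0.4,0,0,0],
  [0,0.4,0,0,0],
  [0,0.2,0,0,0],
])

```text
clock: 7.93
tool_pos: [0.6541, -0.0343, 0.0467]
tcp_rot: [0.732, -0.034, -0.68, -0.028]
force: [0.1, 0.4, 1.0]
gripper_width: -0.0005
```

```bash
python3 plan.py 5 -86 28 90
```

```text
rack pos [ 18.6 -65.4] z 46.7 b -89.8 w -0.5 F [0.1 0.4 1. ] t 7.9333 tilt -0.997 q6 1.52
 shift now-axes cm [1.78 2.05 1.5 ] turn about x 0.2
 if turned first: cm [1.78 2.06 1.49]
 tool x axis in rack [ 0.0748 -0.0047] -0.9972
```

```bash
python3 -c "
from h import *
o=env.get_obs(); print(o['qpos'].round(3),o['qd'].round(3),o['joint_torque'].round(1),o['force'],o['moment'])
c=env.capture('side'); cv2.imwrite('pics/s1.png',cv2.resize(c['img'][80:280,150:450],None,fx=2.5,fy=2.5))"
```

```text
[-0.134  0.287  1.82  -0.002  0.96   1.525] [-0.033 -0.014 -0.008  0.013  0.002 -0.042] [ -0.2 -44.1 -31.1  -0.1  -0.3   0. ] [0.14217654 0.39959926 0.98165115] [ 0.05477797  0.05032664 -0.01698458]
```

View pics/s1.png

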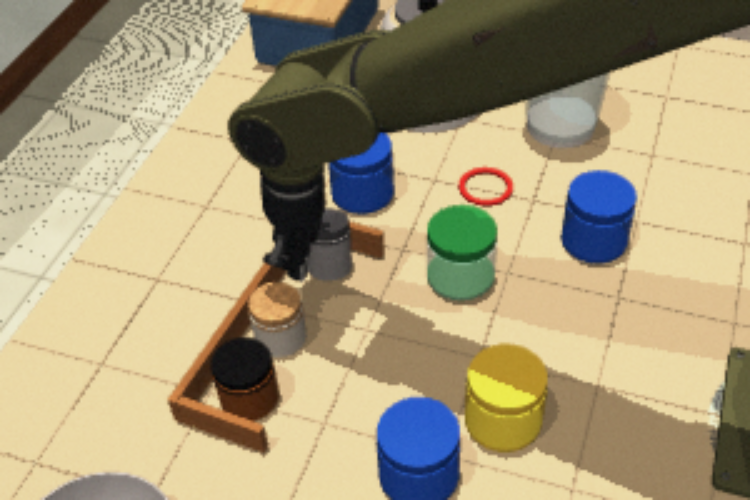

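Request:
jog_arm([
  [0.3,0,0.2,0,0],
  [0.3,0,0.2,0,0],
  [0.3,0,0.2,0,0],
  [0.3,0,0.2,0,0],
  [0.3,0,0.2,0,0],
  [0.3,0,0.2,0,0],
  [0.3,0,0.2,0,0],
  [0.3,0,0.2,0,0],
])

```text
clock: 8.65
tool_pos: [0.6574, -0.0281, 0.0436]
tcp_rot: [0.746, -0.031, -0.665, -0.031]
force: [-1.5, 6.4, 11.5]
gripper_width: -0.0003
```

```bash
python3 plan.py 5 -86 28 90
```

```text
rack pos [ 21.2 -58.9] z 43.6 b -89.9 w -0.3 F [-1.5  6.4 11.5] t 8.65 tilt -0.993 q6 1.52
 shift now-axes cm [1.35 2.71 1.79] turn about x 0.1
 if turned first: cm [1.35 2.72 1.79]
 tool x axis in rack [0.1142 0.0047] -0.9934
```

```bash
python3 -c "
from h import *
a=env.capture('side')['img'][140:265,210:310];b=env.capture('scene')['img'][150:275,260:420]
a=cv2.resize(a,None,fx=3,fy=3,interpolation=2);b=cv2.resize(b,None,fx=3,fy=3,interpolation=2)
cv2.imwrite('pics/s2.png',np.hstack([a,b]))
o=env.get_obs(); print(o['qpos'].round(3),o['force'],o['moment'])"
```

```text
[-0.128  0.278  1.84   0.012  0.91   1.525] [-0.40865433  7.13202198  9.45492131] [ 0.4889105   0.22625706 -0.01897097]
```

View pics/s2.png

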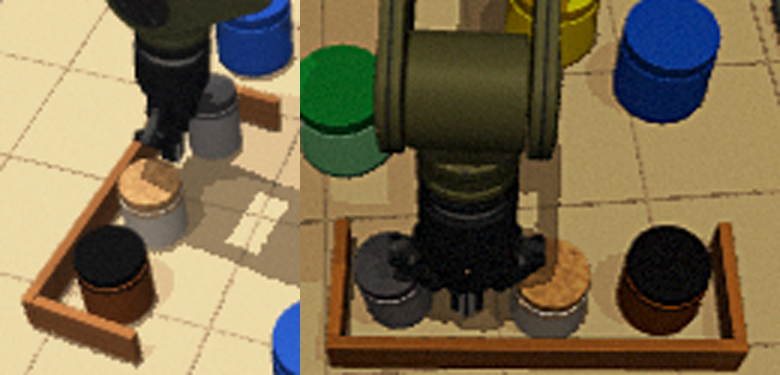

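The grey finger linkages (left at (400,260), right at (535,255)) rest on the tin and pot lids. I'll back straight up and turn the tool 90°, so the wide linkage lies along the rack's depth.

Request:
jog_arm([
  [-0.7,0,0,0,0],
  [-1.5,0,0,0,0],
  [-2,0,0,0,0],
  [-2,0,0,0,0],
  [-2,0,0,0,0],
  [-2,0,0,0,0],
  [0,0,0,0,0],
  [0,0,0,0,0],
])

```text
clock: 9.42
tool_pos: [0.6415, -0.0291, 0.15]
tcp_rot: [0.744, -0.032, -0.667, -0.03]
force: [0.5, -0.1, -1.3]
gripper_width: 0.0001
```

```bash
python3 plan.py 7 -55 140 0
```

```text
rack pos [  5.6 -61.4] z 150.0 b -89.9 w 0.1 F [ 0.5 -0.1 -1.3] t 9.4167 tilt -0.994 q6 1.53
 shift now-axes cm [ 1.01 -0.63 -0.04] turn about x -89.9
 if turned first: cm [ 1.06  0.15 -0.52]
 tool x axis in rack [0.108  0.0019] -0.9942
```

Request:
jog_arm([
  [0,0,0,-6,0],
  [0,0,0,-7,0],
  [0,0,0,-7,0],
  [0,0,0,-7,0],
  [0,0,0,-7,0],
  [0,0,0,-7,0],
  [0,0,0,-7,0],
  [0,0,0,-7,0],
])

```text
clock: 10.08
tool_pos: [0.6358, -0.0309, 0.1405]
tcp_rot: [0.665, 0.289, -0.608, 0.323]
force: [0.3, -0.5, -0.0]
gripper_width: -0.0001
```

Request:
jog_arm([
  [0,0,0,-7,0],
  [0,0,0,-7,0],
  [0,0,0,-7,0],
  [0,0,0,-7,0],
  [0,0,0,-5,0],
  [0,0,0,-1,0],
  [0,0,0,0,0],
  [0,0,0,0,0],
])

```text
clock: 10.75
tool_pos: [0.6284, -0.0319, 0.1272]
tcp_rot: [0.533, 0.463, -0.499, 0.502]
force: [0.2, -0.4, 0.7]
gripper_width: -0.0001
```

```bash
python3 plan.py 5 -55 100 0
```

```text
rack pos [ -7.3 -65.4] z 127.2 b 1.3 w -0.1 F [ 0.2 -0.4  0.7] t 10.75 tilt -0.997 q6 -0.07
 shift now-axes cm [ 2.8   1.05 -1.01] turn about x 1.3
 if turned first: cm [ 2.8   1.02 -1.04]
 tool x axis in rack [ 0.0734 -0.0008] -0.9973
```

Request:
jog_arm([
  [0.3,0.3,-0.3,0.7,0],
  [0.8,0.4,-0.4,0.6,0],
  [1,0.3,-0.3,0,0],
  [1,0,0,0,0],
  [1,0,0,0,0],
  [0.8,0,0,0,0],
  [0.4,0,0,0,0],
  [0,0,0,0,0],
])

```text
clock: 11.42
tool_pos: [0.6432, -0.0218, 0.0666]
tcp_rot: [0.539, 0.457, -0.507, 0.493]
force: [0.5, 0.0, -0.4]
gripper_width: 0.0002
```

```bash
python3 plan.py 5 -55 28 0
```

```text
rack pos [  6.6 -53.9] z 66.6 b -0.3 w 0.2 F [ 0.5  0.  -0.4] t 11.4167 tilt -0.998 q6 -0.02
 shift now-axes cm [ 3.84 -0.43  0.11] turn about x -0.3
 if turned first: cm [ 3.84 -0.43  0.11]
 tool x axis in rack [ 0.0693 -0.0007] -0.9976
```

Request:
jog_arm([
  [0.4,0,0,0,0],
  [0.7,-0.1,0,0,0],
  [0.8,-0.1,0,0,0],
  [0.8,-0.1,0,0,0],
  [0.6,0,0,0,0],
  [0.3,0,0,0,0],
  [0.1,0,0,0,0],
  [0,0,0,0,0],
])

```text
clock: 12.08
tool_pos: [0.6426, -0.0221, 0.0255]
tcp_rot: [0.54, 0.457, -0.507, 0.493]
force: [-0.6, -0.8, -0.5]
gripper_width: -0.0001
```

```bash
python3 plan.py 2 -86 28 0
```

```text
rack pos [  6.  -54.3] z 25.5 b -0.4 w -0.1 F [-0.6 -0.8 -0.5] t 12.0833 tilt -0.998 q6 -0.02
 shift now-axes cm [-0.28 -0.36  3.17] turn about x -0.4
 if turned first: cm [-0.28 -0.38  3.17]
 tool x axis in rack [ 0.0693 -0.0008] -0.9976
```

Request:
jog_arm([
  [0,-0.1,0.2,0,0],
  [-0.1,-0.1,0.4,0,0],
  [-0.1,-0.1,0.4,0,0],
  [0,0,0.4,0,0],
  [0,0,0.3,0,0],
  [0,0,0.2,0,0],
  [0,0,0.2,0,0],
  [0,0,0.2,0,0],
])

```text
clock: 12.75
tool_pos: [0.6387, -0.0467, 0.0303]
tcp_rot: [0.541, 0.456, -0.505, 0.494]
force: [0.1, 2.3, -0.4]
gripper_width: 0.0002
```

```bash
python3 plan.py 2 -87 28 0
```

```text
rack pos [  4.3 -79.2] z 30.3 b -0.4 w 0.2 F [ 0.1  2.3 -0.4] t 12.75 tilt -0.997 q6 -0.07
 shift now-axes cm [ 0.21 -0.24  0.78] turn about x -0.4
 if turned first: cm [ 0.21 -0.25  0.78]
 tool x axis in rack [0.0743 0.0001] -0.9972
```

Contact is at 2.3 N. I continue slowly.

Request:
jog_arm([
  [0.1,-0.1,0.2,0,0],
  [0.1,-0.1,0.2,0,0],
  [0,0,0.2,0,0],
  [0,0,0.1,0,0],
  [0,0,0.1,0,0],
  [0,0,0,0,0],
  [0,0,0,0,0],
  [0,0,0,0,0],
])

```text
clock: 13.42
tool_pos: [0.6369, -0.055, 0.0292]
tcp_rot: [0.542, 0.455, -0.505, 0.495]
force: [0.1, 2.2, 1.4]
gripper_width: -0.0001
```

```bash
python3 plan.py 6 -4 28 0
```

```text
rack pos [  3.3 -87.5] z 29.2 b -0.4 w -0.1 F [0.1 2.2 1.4] t 13.4167 tilt -0.997 q6 -0.08
 shift now-axes cm [ 0.15  0.2  -8.35] turn about x -0.4
 if turned first: cm [ 0.15  0.26 -8.35]
 tool x axis in rack [0.0767 0.001 ] -0.9971
```

Request:
jog_arm([
  [0,0.1,-0.4,0,0],
  [0,0.1,-0.8,0,0],
  [0,0.2,-0.9,0,0],
  [0,0.1,-0.9,0,0],
  [0,0.1,-0.7,0,0],
  [0,0,-0.4,0,0],
  [0,0,-0.2,0,0],
  [0,0,-0.2,0,0],
])

```text
clock: 14.08
tool_pos: [0.6468, -0.0061, 0.0277]
tcp_rot: [0.54, 0.456, -0.506, 0.494]
force: [-0.3, -0.4, 0.2]
gripper_width: 0.0002
```

```bash
python3 plan.py 9 -4 28 0
```

```text
rack pos [  8.8 -38. ] z 27.7 b -0.3 w 0.2 F [-0.3 -0.4  0.2] t 14.0833 tilt -0.997 q6 0.0
 shift now-axes cm [-0.03  0.01 -3.4 ] turn about x -0.3
 if turned first: cm [-0.03  0.03 -3.4 ]
 tool x axis in rack [ 0.0731 -0.0006] -0.9973
```

Request:
jog_arm([
  [0,0,-0.3,0,0],
  [0,0,-0.3,0,0],
  [0,0,-0.3,0,0],
  [0,0,-0.3,0,0],
  [0,0,-0.3,0,0],
  [0,0,-0.3,0,0],
  [0,0,-0.3,0,0],
  [0,0,-0.3,0,0],
])

```text
clock: 14.75
tool_pos: [0.6495, 0.0176, 0.028]
tcp_rot: [0.54, 0.455, -0.506, 0.495]
force: [0.1, -1.9, 0.4]
gripper_width: 0.0
```

```bash
python3 plan.py 9 -4 28 0
```

```text
rack pos [  9.3 -14.1] z 28.0 b -0.4 w 0.0 F [ 0.1 -1.9  0.4] t 14.75 tilt -0.997 q6 0.05
 shift now-axes cm [-0.   -0.04 -1.01] turn about x -0.4
 if turned first: cm [-0.   -0.03 -1.01]
 tool x axis in rack [ 0.0739 -0.0036] -0.9973
```

Request:
jog_arm([
  [0,0,-0.3,0,0],
  [0,0,-0.3,0,0],
  [0,0,-0.2,0,0],
  [0,0,-0.1,0,0],
  [0,0,0,0,0],
  [0,0,0.3,0,0],
  [0,0,0.5,0,0],
  [0,0,0.5,0,0],
])

```text
clock: 15.42
tool_pos: [0.6489, 0.0159, 0.0277]
tcp_rot: [0.54, 0.456, -0.506, 0.495]
force: [0.0, 0.3, -0.7]
gripper_width: 0.0005
```

Request:
jog_arm([
  [-0.5,0,0.5,0,0],
  [-1.2,0,0,0,0],
  [-2,0,0,0,0],
  [-2,0,0,0,0],
  [-2.2,0,0,0,0],
  [-2.2,0,0,0,0],
  [-1.2,0,0,0,0],
  [-0.5,0,0,0,0],
])

```text
clock: 16.08
tool_pos: [0.6375, 0.0093, 0.1533]
tcp_rot: [0.54, 0.456, -0.507, 0.493]
force: [0.4, 0.2, 0.4]
gripper_width: 0.0001
```

```bash
python3 plan.py -50 -150 160 0
```

```text
rack pos [ -1.9 -23.5] z 153.3 b -0.5 w 0.1 F [0.4 0.2 0.4] t 16.0833 tilt -0.998 q6 0.03
 shift now-axes cm [-1.   -4.64 12.69] turn about x -0.5
 if turned first: cm [-1.01 -4.76 12.65]
 tool x axis in rack [ 0.0699 -0.0004] -0.9976
```

```bash
python3 plan.py -188 -250 150 -18
```

```text
rack pos [ -1.9 -23.5] z 153.3 b -0.5 w 0.1 F [0.4 0.2 0.4] t 16.0833 tilt -0.998 q6 0.03
 shift now-axes cm [ -0.96 -18.39  22.82] turn about x 17.5
 if turned first: cm [ -0.43 -10.7   27.29]
 tool x axis in rack [ 0.0699 -0.0004] -0.9976
```

Request:
jog_arm([
  [0,0,1,6,70],
  [0,-0.5,2,6,70],
  [0,-1,3,5,70],
  [0,-1.3,3,0,70],
  [0,-1.4,3,0,70],
  [0,-1.4,3,0,70],
  [0,-1.4,3,0,70],
  [0,-1,2.5,0,70],
])

```text
clock: 16.75
tool_pos: [0.4905, -0.1541, 0.1463]
tcp_rot: [0.612, 0.373, -0.567, 0.406]
force: [0.0, 0.9, -0.6]
gripper_width: 0.0597
```

Request:
jog_arm([
  [0,-0.8,2,0,70],
  [0,-0.8,2,0,70],
  [0,-0.4,1,0,70],
  [0,0,0.5,0,70],
  [0,0,0,0,70],
  [0,0,0,0,70],
  [0,0,0,0,70],
  [0,0,0,0,70],
])

```text
clock: 17.42
tool_pos: [0.4436, -0.2, 0.1403]
tcp_rot: [0.612, 0.373, -0.569, 0.403]
force: [0.1, 0.3, 0.9]
gripper_width: 0.06
```

```bash
python3 plan.py -188 -250 45 -18; sed -i '/^if __name__/,$d' meas.py; python3 -c "
from meas import *
run({'cup':[.46,-.127],'steel_tin':[.633,-.09],'white_pot':[.655,.07],'amber_jar':[.648,.145]},[.6415,.0325,-.09],'1')"
```

```text
rack pos [-176.2 -249.3] z 140.3 b -18.3 w 60.0 F [0.1 0.3 0.9] t 17.4167 tilt -0.997 q6 -0.16
 shift now-axes cm [ 9.42 -1.75  0.69] turn about x -0.3
 if turned first: cm [ 9.42 -1.76  0.69]
 tool x axis in rack [0.0738 0.0043] -0.9973
cup ['scene', 'side'] [ 0.4609 -0.1257] 0.186
cup ['scene'] [ 0.4607 -0.1264] 0.067
cup ['side'] [ 0.4641 -0.1297] 0.105
steel_tin ['scene', 'side'] [ 0.6328 -0.0957] 0.188
steel_tin ['scene'] [ 0.63   -0.0959] 0.067
steel_tin ['side'] [ 0.63   -0.0975] 0.112
white_pot ['scene'] [0.6554 0.0769] 0.073
white_pot ['scene'] [0.6554 0.0769] 0.073
amber_jar ['scene', 'side'] [0.6534 0.1411] 0.159
amber_jar ['scene'] [0.6528 0.1406] 0.071
amber_jar ['side'] [0.6548 0.1414] 0.076
cup in rack mm [-165.7 -173.7]
steel_tin in rack mm [   2.9 -128.5]
white_pot in rack mm [ 9.8 45.5]
amber_jar in rack mm [  2.1 109.2]
```

View pics/fit1.png

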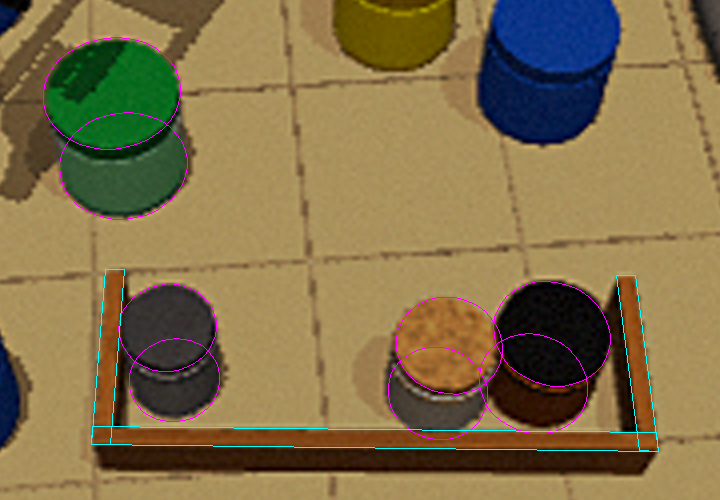

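Request:
jog_arm([
  [0.5,-0.4,0.2,0,70],
  [1,-0.5,0.2,0,70],
  [1.5,-0.5,0.2,0,70],
  [1.8,-0.3,0.1,0,70],
  [1.8,0,0,0,70],
  [1.5,0,0,0,70],
  [0.8,0,0,0,70],
  [0.2,0,0,0,70],
])

```text
clock: 18.78
tool_pos: [0.4278, -0.2002, 0.0412]
tcp_rot: [0.612, 0.372, -0.57, 0.402]
force: [0.2, -0.2, 0.5]
gripper_width: 0.0597
```

```bash
python3 plan.py -139 -89 42 -18
```

```text
rack pos [-191.9 -250.9] z 41.2 b -18.4 w 59.7 F [ 0.2 -0.2  0.5] t 18.7833 tilt -0.997 q6 -0.19
 shift now-axes cm [  0.37  -0.1  -17.03] turn about x -0.4
 if turned first: cm [  0.38   0.03 -17.03]
 tool x axis in rack [0.0738 0.0034] -0.9973
```

Request:
jog_arm([
  [0,0,-0.5,0,70],
  [0,0,-0.6,0,70],
  [0,0,-0.5,0,70],
  [0,0,-0.4,0,70],
  [0,0,-0.4,0,70],
  [0,0,-0.4,0,70],
  [0,0,-0.5,0,70],
  [0,0,-0.5,0,70],
])

```text
clock: 19.45
tool_pos: [0.446, -0.1636, 0.0453]
tcp_rot: [0.613, 0.37, -0.569, 0.405]
force: [0.1, -2.2, -0.7]
gripper_width: 0.0597
```

```bash
python3 plan.py -139 -89 42 -18
```

```text
rack pos [-177.1 -212.9] z 45.3 b -18.4 w 59.7 F [ 0.1 -2.2 -0.7] t 19.45 tilt -0.997 q6 -0.09
 shift now-axes cm [  0.63  -0.33 -12.95] turn about x -0.4
 if turned first: cm [  0.63  -0.23 -12.95]
 tool x axis in rack [ 0.0788 -0.0001] -0.9969
```

Contact with the cup is about 2 N. I keep pushing at 7 mm per row.

Request:
jog_arm([
  [0.1,0,-0.6,0,70],
  [0.1,0,-0.7,0,70],
  [0.1,0,-0.7,0,70],
  [0.1,0,-0.7,0,70],
  [0,0,-0.7,0,70],
  [0,0,-0.7,0,70],
  [0,0,-0.7,0,70],
  [0,0,-0.7,0,70],
])

```text
clock: 20.12
tool_pos: [0.4718, -0.1105, 0.0448]
tcp_rot: [0.612, 0.368, -0.569, 0.407]
force: [-1.5, -3.3, 1.8]
gripper_width: 0.0601
```

```bash
python3 plan.py -139 -89 42 -18
```

```text
rack pos [-156.2 -157.7] z 44.8 b -18.4 w 60.1 F [-1.5 -3.3  1.8] t 20.1167 tilt -0.997 q6 0.05
 shift now-axes cm [ 0.38 -0.55 -7.05] turn about x -0.4
 if turned first: cm [ 0.39 -0.51 -7.06]
 tool x axis in rack [ 0.0817 -0.0054] -0.9966
```

Request:
jog_arm([
  [0.1,0,-0.7,0,70],
  [0.1,-0.1,-0.7,0,70],
  [0.1,-0.1,-0.7,0,70],
  [0.1,-0.1,-0.7,0,70],
  [0,-0.1,-0.7,0,70],
  [0,-0.1,-0.7,0,70],
  [0,0,-0.7,0,70],
  [0,0,-0.7,0,70],
])

```text
clock: 20.78
tool_pos: [0.4933, -0.0525, 0.0433]
tcp_rot: [0.612, 0.367, -0.569, 0.409]
force: [-1.4, -4.6, 3.4]
gripper_width: 0.0592
```

```bash
python3 plan.py -139 -89 42 -18
```

```text
rack pos [-140.  -98.] z 43.3 b -18.3 w 59.2 F [-1.4 -4.6  3.4] t 20.7833 tilt -0.996 q6 0.19
 shift now-axes cm [ 0.13 -0.2  -0.88] turn about x -0.3
 if turned first: cm [ 0.13 -0.19 -0.88]
 tool x axis in rack [ 0.0845 -0.008 ] -0.9964
```

Request:
jog_arm([
  [0,0,-0.5,0,70],
  [0,0,-0.3,0,70],
  [0,0,0,0,70],
  [0,0,0.5,0,70],
  [0,0,1,0,70],
  [0,0,1.5,0,70],
  [0,0,1.2,0,70],
  [0,0,0.8,0,70],
])

```text
clock: 21.45
tool_pos: [0.4748, -0.0887, 0.0401]
tcp_rot: [0.612, 0.37, -0.568, 0.408]
force: [0.1, -0.5, -0.6]
gripper_width: 0.0599
```

Request:
jog_arm([
  [-1,0,0,0,70],
  [-2,0,0,0,70],
  [-2,0,0,0,70],
  [-2,0,0,0,70],
  [-2,0,0,0,70],
  [-1,0,0,0,70],
  [-0.3,0,0,0,70],
  [0,0,0,0,70],
])

```text
clock: 22.12
tool_pos: [0.4624, -0.0894, 0.1479]
tcp_rot: [0.614, 0.37, -0.57, 0.403]
force: [-0.4, 0.4, 0.4]
gripper_width: 0.0599
```

```bash
python3 plan.py -200 -45 140 -90; python3 -c "
from meas import *
run({'cup':[.51,-.0],'steel_tin':[.633,-.096],'white_pot':[.655,.077],'amber_jar':[.65,.141]},[.6415,.0325,-.09],'2')"
```

```text
rack pos [-167.5 -137.5] z 147.9 b -18.6 w 59.9 F [-0.4  0.4  0.4] t 22.1167 tilt -0.997 q6 0.09
 shift now-axes cm [ 0.55 -6.08 -7.72] turn about x 71.4
 if turned first: cm [ 0.02 -9.29  3.26]
 tool x axis in rack [0.0777 0.0016] -0.997
cup ['scene', 'side'] [0.5131 0.0023] 0.308
cup ['scene'] [0.5164 0.0027] 0.104
cup ['side'] [0.5165 0.0021] 0.195
steel_tin ['scene', 'side'] [ 0.633 -0.096] 0.255
steel_tin ['scene'] [ 0.63   -0.0967] 0.087
steel_tin ['side'] [ 0.6342 -0.0994] 0.142
white_pot ['scene', 'side'] [0.6561 0.0745] 0.173
white_pot ['scene'] [0.656  0.0726] 0.088
white_pot ['side'] [0.6574 0.0732] 0.085
amber_jar ['scene', 'side'] [0.6548 0.1397] 0.184
amber_jar ['scene'] [0.6475 0.1435] 0.139
amber_jar ['side'] [0.6558 0.1396] 0.044
cup in rack mm [-125.1  -41.6]
steel_tin in rack mm [   3.  -128.8]
white_pot in rack mm [10.8 43.2]
amber_jar in rack mm [  3.6 107.9]
```

Request:
jog_arm([
  [0,0,0,6,70],
  [0,0,0,7,70],
  [0,0,0,7,70],
  [0,0,0,7,70],
  [0,0,0,7,70],
  [0,0,0,7,70],
  [0,0,0,7,70],
  [0,0,0,7,70],
])

```text
clock: 23.48
tool_pos: [0.462, -0.0894, 0.1468]
tcp_rot: [0.73, 0.057, -0.678, 0.065]
force: [0.0, 1.0, -0.1]
gripper_width: 0.0594
```

Request:
jog_arm([
  [0,-0.3,0.2,7,70],
  [0,-0.8,0.3,6,70],
  [0,-1.3,0.4,3,70],
  [0,-1.5,0.5,0,70],
  [0,-1.5,0.5,0,70],
  [0,-1.2,0.4,0,70],
  [0,-0.8,0.2,0,70],
  [0,-0.3,0,0,70],
])

```text
clock: 24.15
tool_pos: [0.4434, -0.0093, 0.1456]
tcp_rot: [0.733, -0.045, -0.678, -0.044]
force: [0.4, -0.6, -0.1]
gripper_width: 0.0598
```

```bash
python3 plan.py -195 -43 43 -90
```

```text
rack pos [-193.5  -59.4] z 145.6 b -92.1 w 59.8 F [ 0.4 -0.6 -0.1] t 24.15 tilt -0.997 q6 1.55
 shift now-axes cm [10.22 -1.59  1.  ] turn about x -2.1
 if turned first: cm [10.22 -1.6   0.94]
 tool x axis in rack [0.0773 0.001 ] -0.997
```

Request:
jog_arm([
  [0.4,-0.4,0.1,-1.1,70],
  [1,-0.5,0.2,-1,70],
  [1.6,-0.4,0.2,0,70],
  [2,-0.3,0.2,0,70],
  [2,0,0.1,0,70],
  [1.6,0,0.1,0,70],
  [1,0,0,0,70],
  [0.4,0,0,0,70],
])

```text
clock: 24.82
tool_pos: [0.4455, 0.0074, 0.0392]
tcp_rot: [0.735, -0.03, -0.677, -0.027]
force: [-0.7, -1.1, 0.8]
gripper_width: 0.0596
```

```bash
python3 plan.py -37 -45 43 -90
```

```text
rack pos [-193.   -42.6] z 39.2 b -89.5 w 59.6 F [-0.7 -1.1  0.8] t 24.8167 tilt -0.997 q6 1.55
 shift now-axes cm [  0.9    0.37 -15.57] turn about x 0.5
 if turned first: cm [  0.9    0.24 -15.58]
 tool x axis in rack [ 0.0816 -0.0001] -0.9967
```

Request:
jog_arm([
  [0,0,-0.4,0.3,70],
  [0,0,-0.6,0.2,70],
  [0,0,-0.5,0,70],
  [0.1,0,-0.4,0,70],
  [0,0,-0.4,0,70],
  [0.1,0,-0.4,0,70],
  [0,0,-0.5,0,70],
  [0.1,0,-0.5,0,70],
])

```text
clock: 25.48
tool_pos: [0.4848, 0.0036, 0.04]
tcp_rot: [0.733, -0.033, -0.679, -0.031]
force: [-6.2, 0.4, 6.8]
gripper_width: 0.0596
```

```bash
python3 plan.py -37 -45 43 -90
```

```text
rack pos [-153.5  -42.9] z 40.0 b -90.0 w 59.6 F [-6.2  0.4  6.8] t 25.4833 tilt -0.997 q6 1.56
 shift now-axes cm [  0.59   0.21 -11.64] turn about x -0.0
 if turned first: cm [  0.59   0.21 -11.64]
 tool x axis in rack [ 0.0765 -0.0002] -0.9971
```

Request:
jog_arm([
  [-0.2,0,0,0,70],
  [-0.3,0,0.1,0,70],
  [-0.2,0,0,0,70],
  [0,0,0,0,70],
  [0,0,-0.1,0,70],
  [0,0,-0.3,0,70],
  [0,0,-0.4,0,70],
  [0,0,-0.4,0,70],
])

```text
clock: 26.15
tool_pos: [0.4953, 0.0027, 0.0483]
tcp_rot: [0.732, -0.033, -0.679, -0.031]
force: [-3.0, 0.8, -0.6]
gripper_width: 0.06
```

```bash
python3 plan.py -37 -45 45 -90
```

```text
rack pos [-142.9  -42.8] z 48.3 b -90.0 w 60.0 F [-3.   0.8 -0.6] t 26.15 tilt -0.997 q6 1.56
 shift now-axes cm [  1.12   0.22 -10.54] turn about x -0.0
 if turned first: cm [  1.12   0.22 -10.54]
 tool x axis in rack [ 0.0749 -0.0003] -0.9972
```

Request:
jog_arm([
  [0,0,-0.5,0,70],
  [0,0.1,-0.5,0,70],
  [0.1,0,-0.5,0,70],
  [0,0,-0.5,0,70],
  [0.1,0,-0.5,0,70],
  [0,0,-0.5,0,70],
  [0.1,0,-0.5,0,70],
  [0,0,-0.3,0,70],
])

```text
clock: 26.82
tool_pos: [0.5377, -0.0024, 0.0478]
tcp_rot: [0.732, -0.033, -0.68, -0.031]
force: [-1.7, 1.2, -1.2]
gripper_width: 0.06
```

```bash
python3 plan.py -37 -45 46 -90; python3 -c "
from meas import *
run({'cup':[.58,-.01],'steel_tin':[.633,-.096],'white_pot':[.655,.075],'amber_jar':[.653,.141]},[.6415,.0325,-.09],'3')"
```

```text
rack pos [-100.3  -44. ] z 47.8 b -90.0 w 60.0 F [-1.7  1.2 -1.2] t 26.8167 tilt -0.997 q6 1.56
 shift now-axes cm [ 0.64  0.09 -6.3 ] turn about x -0.0
 if turned first: cm [ 0.64  0.1  -6.3 ]
 tool x axis in rack [ 0.0735 -0.0003] -0.9973
cup ['scene', 'side'] [ 0.587  -0.0069] 0.807
cup ['scene'] [ 0.5814 -0.0042] 0.074
cup ['side'] [ 0.5885 -0.0102] 0.682
steel_tin ['scene', 'side'] [ 0.6341 -0.0961] 0.316
steel_tin ['scene'] [ 0.6327 -0.0969] 0.08
steel_tin ['side'] [ 0.6417 -0.0959] 0.154
white_pot ['scene', 'side'] [0.6561 0.0753] 0.135
white_pot ['scene'] [0.6555 0.0761] 0.064
white_pot ['side'] [0.657  0.0737] 0.074
amber_jar ['scene', 'side'] [0.6526 0.1412] 0.147
amber_jar ['scene'] [0.6526 0.1404] 0.101
amber_jar ['side'] [0.6549 0.1397] 0.038
cup in rack mm [-50.7 -44.2]
steel_tin in rack mm [   4.2 -128.7]
white_pot in rack mm [10.7 43.9]
amber_jar in rack mm [  1.3 109.3]
```

View pics/fit3.png

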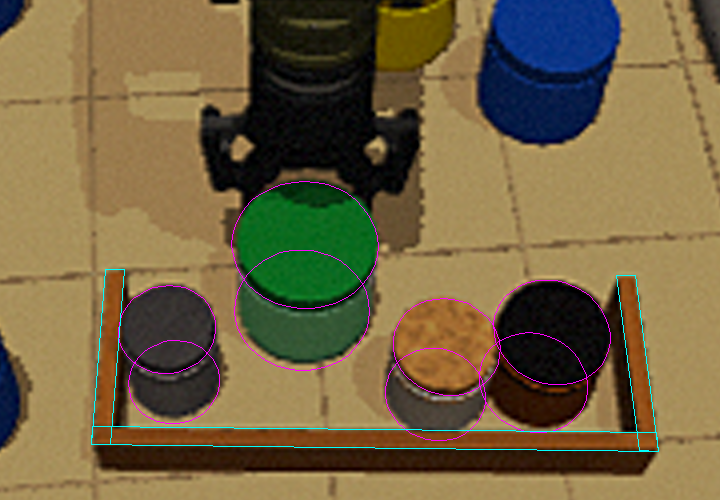

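The cup (lid at (305,240) in the crop) is centred on the widened gap, with about 7 mm each side. I continue straight in.

Request:
jog_arm([
  [0,0,-0.5,0,70],
  [0.1,0,-0.5,0,70],
  [0,0,-0.5,0,70],
  [0.1,0,-0.5,0,70],
  [0,0,-0.5,0,70],
  [0.1,0,-0.5,0,70],
  [0,0,-0.4,0,70],
  [0.1,0,-0.4,0,70],
])

```text
clock: 28.18
tool_pos: [0.5741, -0.0054, 0.0456]
tcp_rot: [0.728, -0.033, -0.685, -0.031]
force: [-5.7, -0.1, 7.5]
gripper_width: 0.06
```

```bash
python3 plan.py -37 -45 46 -90
```

```text
rack pos [-63.7 -43.8] z 45.6 b -90.0 w 60.0 F [-5.7 -0.1  7.5] t 28.1833 tilt -0.998 q6 1.56
 shift now-axes cm [ 0.12  0.12 -2.67] turn about x 0.0
 if turned first: cm [ 0.12  0.12 -2.67]
 tool x axis in rack [ 0.0607 -0.0002] -0.9982
```

Request:
jog_arm([
  [-0.2,0,0.1,0,70],
  [-0.3,0,0,0,70],
  [-0.1,0,-0.1,0,70],
  [0,0,-0.3,0,70],
  [0,0,-0.3,0,70],
  [0,0,-0.3,0,70],
  [0,0,-0.3,0,70],
  [0,0,-0.2,0,70],
])

```text
clock: 28.85
tool_pos: [0.5885, -0.0068, 0.0505]
tcp_rot: [0.727, -0.033, -0.685, -0.031]
force: [-2.6, 0.4, 0.3]
gripper_width: 0.0596
```

```bash
python3 plan.py -37 -45 49 -90
```

```text
rack pos [-49.2 -43.9] z 50.5 b -90.0 w 59.6 F [-2.6  0.4  0.3] t 28.85 tilt -0.998 q6 1.56
 shift now-axes cm [ 0.22  0.11 -1.21] turn about x 0.0
 if turned first: cm [ 0.22  0.11 -1.21]
 tool x axis in rack [ 0.0592 -0.0002] -0.9982
```

Request:
jog_arm([
  [0,0,-0.2,0,70],
  [0,0,-0.2,0,70],
  [0,0,-0.2,0,70],
  [0,0,-0.2,0,70],
  [0,0,-0.1,0,70],
  [0,0,-0.1,0,70],
  [0,0,-0.1,0,70],
  [0,0,0,0,70],
])

```text
clock: 29.52
tool_pos: [0.6009, -0.0079, 0.0506]
tcp_rot: [0.727, -0.033, -0.685, -0.031]
force: [-1.8, 0.8, -0.7]
gripper_width: 0.0602
```

```bash
python3 plan.py -37 -45 49 -90; python3 -c "
from meas import *
run({'cup':[.645,-.01],'steel_tin':[.633,-.096],'white_pot':[.655,.075],'amber_jar':[.653,.141]},[.6415,.0325,-.09],'4')" | grep -v side
```

```text
rack pos [-36.8 -43.9] z 50.6 b -90.0 w 60.2 F [-1.8  0.8 -0.7] t 29.5167 tilt -0.998 q6 1.56
 shift now-axes cm [0.16 0.11 0.03] turn about x 0.0
 if turned first: cm [0.16 0.11 0.03]
 tool x axis in rack [ 0.0587 -0.0002] -0.9983
cup ['scene'] [ 0.65   -0.0107] 0.065
steel_tin ['scene'] [ 0.63   -0.0976] 0.116
steel_tin ['scene'] [ 0.63   -0.0976] 0.116
white_pot ['scene'] [0.656  0.0726] 0.075
amber_jar ['scene'] [0.6526 0.1373] 0.172
cup in rack mm [ 12.6 -42. ]
steel_tin in rack mm [   0.3 -130.6]
white_pot in rack mm [10.9 43. ]
amber_jar in rack mm [  4.3 104.9]
```

Request:
jog_arm([
  [0,0,-0.1,0,70],
  [0,0,-0.1,0,70],
  [0,0,-0.1,0,70],
  [0,0,-0.1,0,70],
  [0,0,-0.1,0,70],
  [0,0,-0.1,0,70],
  [0,0,-0.1,0,70],
  [0,0,-0.1,0,70],
])

```text
clock: 30.88
tool_pos: [0.6014, -0.0079, 0.0506]
tcp_rot: [0.719, -0.032, -0.694, -0.031]
force: [-6.2, 0.7, 2.9]
gripper_width: 0.0601
```

```bash
python3 plan.py -37 -45 49 -90
```

```text
rack pos [-36.3 -43.8] z 50.6 b -90.0 w 60.1 F [-6.2  0.7  2.9] t 30.8833 tilt -0.999 q6 1.56
 shift now-axes cm [0.15 0.12 0.07] turn about x 0.0
 if turned first: cm [0.15 0.12 0.07]
 tool x axis in rack [ 0.0358 -0.0007] -0.9994
```

It has stalled at TCP x = −36 mm, which is the expected home position, and the force is rising. The cup is home, so I back off and rise.

Request:
jog_arm([
  [0,0,0.3,0,70],
  [0,0,0.6,0,70],
  [0,0,1,0,70],
  [0,0,1.5,0,70],
  [0,0,1.5,0,70],
  [0,0,1.5,0,70],
  [0,0,1,0,70],
  [0,0,0.5,0,70],
])

```text
clock: 31.55
tool_pos: [0.522, -0.0009, 0.0498]
tcp_rot: [0.724, -0.033, -0.689, -0.031]
force: [-0.6, -0.3, -0.5]
gripper_width: 0.0598
```

Request:
jog_arm([
  [-1,0,0.5,0,70],
  [-2,0,1,0,70],
  [-2,0,1,0,70],
  [-2,0,1,0,70],
  [-2,0,1,0,70],
  [-1,0,0.5,0,70],
  [0,0,0,0,70],
  [0,0,0,0,70],
])

```text
clock: 32.22
tool_pos: [0.4633, 0.0045, 0.1518]
tcp_rot: [0.725, -0.033, -0.687, -0.031]
force: [-0.0, -0.4, 0.2]
gripper_width: 0.0596
```

```bash
python3 -c "
from meas import *
run({'cup':[.645,-.01],'steel_tin':[.633,-.096],'white_pot':[.655,.075],'amber_jar':[.653,.141]},[.6415,.0325,-.09],'5')
print(env.get_obs()['force'])"
```

```text
cup ['scene', 'side'] [ 0.6497 -0.0132] 0.122
cup ['scene'] [ 0.651 -0.011] 0.078
cup ['side'] [ 0.6497 -0.0147] 0.034
steel_tin ['scene', 'side'] [ 0.633  -0.0961] 0.156
steel_tin ['scene'] [ 0.6301 -0.0972] 0.071
steel_tin ['side'] [ 0.6334 -0.0935] 0.056
white_pot ['scene', 'side'] [0.6555 0.0719] 0.16
white_pot ['scene'] [0.658  0.0746] 0.103
white_pot ['side'] [0.6558 0.0679] 0.022
amber_jar ['scene', 'side'] [0.6535 0.1407] 0.201
amber_jar ['scene'] [0.6529 0.141 ] 0.117
amber_jar ['side'] [0.6555 0.1361] 0.061
cup in rack mm [ 12.3 -44.8]
steel_tin in rack mm [   3.1 -128.8]
white_pot in rack mm [10.4 40.5]
amber_jar in rack mm [  2.2 108.8]
[ 0.43639909 -0.03441025 -0.02763749]
```

View pics/fit5.png

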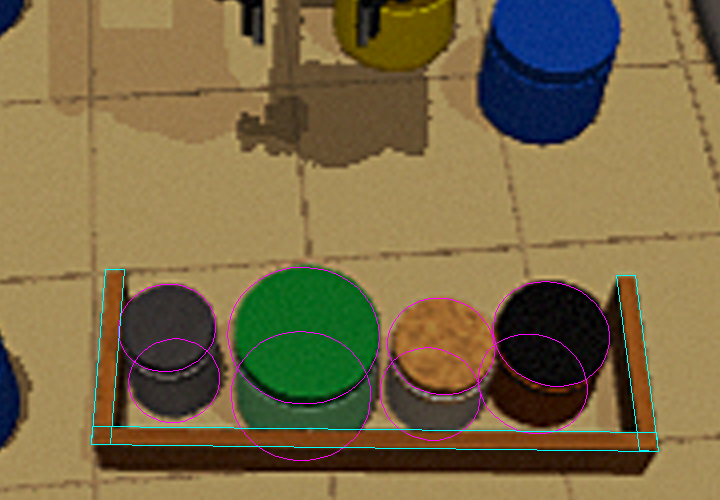

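The cup's fit gives x = 12 mm against a home value of 9 mm. That is within calibration and pose error, and the cup stalled on the rail. All canisters are upright and inside the rack, and the arm is clear.

```bash
python3 -c "
from h import *
print(env.sign_off())"
```

```text
the job is handed in; nothing more can be done
None
```

The green-lidded cup is in the rack between the steel tin and the white pot, against the back rail, and the job is handed in at about 32 s of the 64 s allowed.

**What I did:** I widened the gap with shut fingers, moving the tin about 13 mm and the pot about 30 mm at roughly 2 N. Then I slid the cup across and straight in with the fingers half open. It stopped against the rail at about 6 N.

**Last checks:**

| Item | Measured position in the rack (x, y in mm) |
|---|---|
| Cup | 12, −45 (home is x = 9) |
| Steel tin | 3, −129 |
| White pot | 10, 41 |
| Amber jar | 2, 109 |

- **Cup depth:** the 3 mm difference from home is within measuring error. The arm's own stall position matched the home depth to within about 1 mm.
- **Canisters:** all three are upright and inside the walls, with about 3 mm between the tin and the wall.
- **Bystanders:** none were touched as far as the pictures and forces showed; I did not measure them again.

**What went wrong along the way:**
- **First descent:** the gripper's linkage touched the tin and pot lids at about 12 N. I backed off and turned the tool 90°; no harm showed in the pictures.
- **Pushing the cup:** twice the gripper pressed lightly on it, about 7 N upward on the tool, probably on the lid. I raised the arm both times.

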